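Put the drained chopping boards away in the board rack

TASK

Put the two wooden chopping boards away: take them off the draining stand, where they lean, and stand each one upright in the board rack on the long edge it rests on now, the large board in the middle slot beside the marble slab and the small board in the empty outer slot. Lower each board all the way down, roughly in the middle of the length of its slot; do not drop it. Leave the marble slab in its slot and do not disturb the other things on the table.

Things in the scene. Friction and masses are not known exactly. Their poses are not given: they have to be found in the camera images.
- large_board: Large wooden chopping board, 160 mm long, 110 mm high, 14 mm thick, about 0.2 kg. Origin: centre of the long edge it rests on. x is across the thickness, y along the length, z up its height (upper edge at z = 110 mm). At first it leans 30 degrees back from vertical on the draining stand, in its left or right place by chance; its upper 50 mm is free on both faces.
- small_board: The small wooden chopping board, 110 mm long, 95 mm high, 14 mm thick, about 0.13 kg (varies). Origin and axes as for the large board (upper edge at z = 95 mm). It leans in the same way beside the large one; its upper 35 mm stands free of the stand on both faces.
- drain_stand: Low light-wood draining stand, 360 mm wide (y), fixed. Origin on the table under its middle; front (-x) roughly towards the robot. Two boards lean side by side on its slatted back, 30 degrees away from the front (towards +x). Their lower edges rest 34 mm above the table, 45 mm in front of the origin, about 90 mm left and right of it, behind an 8 mm lip. The back ends 60 mm up the slope.
- board_rack: Board rack, fixed: light wooden rails and six low steel hoops in pairs, 184 mm across the slots (y) and 98 mm along them (x). Origin on the table under its middle. Each pair of hoops makes one slot along the rack's x axis; three slots, 65 mm apart in y. Each slot is 18 mm wide between the 6 mm wires, flared to 30 mm at the top. Slot floor 18 mm above the table, hoop tops 46 mm above the slot floor.
- middle_slot (a point): Centre of the floor of the rack's middle slot, for the large board. Axes as the rack's: x along the slot, y across it, z up.
- outer_slot (a point): Centre of the floor of the empty outer slot (rack's y = -65 mm, the side away from the marble slab), for the small board. Axes as the rack's.
- marble_slab: Plain marble serving slab, 120 mm long, 95 mm high, 14 mm thick, 0.4 kg, standing loose on edge in the other outer slot (rack's y = +65 mm). Stays there. Origin: centre of its lower edge; x along its length, z up.
- garlic: Garlic bulb, 50 mm, standing loose behind the stand. Origin at its underside. Not to be disturbed.
- ramekin: Small white stoneware ramekin, 61 mm wide, 37 mm high, loose, between stand and rack. Origin at its underside. Not to be disturbed.
- salt_mill: Small clear and grey mill, 44 mm wide, 90 mm high, loose, beyond the gap between stand and rack. Origin at its underside. Not to be disturbed.
There are look-alikes about, which are no part of the job. What is shaped like the small_board but pink is not meant.

How it is judged:
By the outcome, as a careful person would: the job done as asked, in the order asked, and still so for the second after the job is handed in, with the robot touching nothing.
It also fails if it takes over 69 s, if anything falls off the work surface, if the arm or the gripper's body presses on something with over 40 N, if the wrist force passes 120 N, or if a joint passes its speed limit or range.

ROBOT

A 6-joint arm with a two-finger parallel gripper is mounted at the origin on a cart in front of the work surface, level with it; the furniture and walls round the work are solid. World frame = base frame: x ahead of the robot, y to its left, z up, the work surface at z = 0. Lengths are in m, angles in rad, forces in N, time in s.
With the tool pointing down it reaches from about 0.4 to 0.825 m from the base axis. Payload 7 kg.
Tool frame: the origin (TCP) lies between the finger pads; the fingertips stand 19 mm ahead of it and the grasp point (between the pads) is the TCP; z points along the fingers, y is the line along which they close (so a half turn about z gives the same grasp; the last joint's range is limited). The gripper opens to 85 mm and grips with 20 to 120 N. Pads are 22 mm wide; open, the fingers measure 114 mm over their backs; the gripper's body (76 mm by 85 mm) begins 54 mm behind the grasp point. The pads swing forward as they close: fully open they stand 13 mm farther back than shut.
Start: joints at [1.575, 0.359, 0.012, 0, -1.224, -0.288], TCP at [0.189, 0.648, 0.25] pointing down, gripper open.
Joint ranges: [-3.07, 3.07], [-1.43, 2.12], [-1.02, 1.25], [-3.03, 1.67], [-3.05, -0], [-3.03, 3.03]. Speed limits (rad/s): [2.39, 2.39, 3.01, 3.14, 3.14, 3.14].

INTERFACE

Orientations are given as a unit quaternion [x, y, z, w].
In Python, from bench import ctrl, cams gives the robot as it stands.
- The arm moves only by the tool arm_command, never from a script. Its argument "moves" is a list of rows, each a list of 2 entries, a list of its own where there are three numbers: the shift along the tool's x, y, z normalised to -1 to 1, where 1 is 0.025 m, then the turn, a rotation vector about the tool's x, y, z normalised to -1 to 1, where 1 is 0.12 rad. In form: [[[tx, ty, tz], [rx, ry, rz]], ...]. A call has 1 to 8 rows; each row shifts and turns the commanded pose from where the row before left it, along the tool's axes as they then stand; what a row does not reach is not made up. A row lasts 1/10 s, in which the tool goes at most 50 mm and 8.59 degrees, less where a joint would pass 70% of its speed; a pose out of reach is approached as far as the arm can. A call with a number of a shift or a turn outside -1 to 1 is refused whole. A call with a gripper value outside its range is refused whole. "fingers" is the opening, from -1 (shut) to 1 (fully open), so that 0 is half open, set as the call begins (left out, the last holds). The fingers move at their own pace and stop on an object; the grip force is fixed at half the most. Time passes only in rows, so rows that do not move let the fingers close. It gives the time, the measured TCP pose, the force, the opening and the grip force at its end, in the units of the state.
- ctrl.get_obs(): the state, without advancing time (a new reading comes with each control period).
- cams.snapshot(name): name is "side" or "top" or "wrist"; returns (picture, depth): 480x640x3 uint8, blue, green, red; 480x640 float32, m along the optical axis (not along the pixel's ray), 0 where there is no reading.
- cams.calibration(name): a dict with "fx", "fy", "cx", "cy" (pixels), "k1" (the pictures are not rectified: a ray, as slopes to the right and down, at radius r is drawn at 1 + k1 r^2 times it, then the intrinsics apply), "R" (3x3) and "t" (3): a world point X has camera coordinates R X + t. Camera axes: x right, y down, z forward; pixel columns grow to the right and rows downward; lengths in m; the calibration is good to about 2 mm. A picture is of the moment at which its call begins: read the wrist's pose just before it. calibration takes no time and is no camera call; for the wrist camera it gives the pose at the moment of the call.
- ctrl.close_job(): hands the job in; it is judged then, once.
The state is a dict: "time": time; "qpos": joint angles; "qd": joint speeds; "joint_efforts": joint torques, N m; "eef_pos": TCP position; "tool_rot": TCP orientation; "force": force on the tool from outside, world axes, zero at the start; "wrist_torque": the same for the moment, N m; "width": opening from 0.0 (shut) to 1.0 (fully open); "finger_force": force on a finger pad.
Only numpy, scipy, OpenCV 4.12 (cv2) and the standard library are available. Lean on these libraries where they do the work, as an engineer would, in place of code of your own. Each camera call takes 0.05 s, during which the arm holds its last target. There are 200 camera calls.

## Working session

There is one attempt and no reset: what is moved stays moved. The work goes in short steps, Python scripts to look and compute and a tool call to move; the robot and the scene stay as the last step left them, time stands still between calls to the robot, and variables do not carry over. Pictures are saved under pics/ and viewed, at most 10 in all, crops included, and the job is handed in when it is done.

Besides the shell and the picture viewer there is one more tool, called after "Request:" by a JSON object that holds its "op" and its "data". arm_command: Moves the arm, as the interface text tells. Scaled input: -1 to 1 covers 0.025 m each way for a shift and 0.12 rad each way for a turn. Its arguments: {"type":"object","properties":{"moves":{"type":"array"},"fingers":{"type":"number"}},"required":["moves"]}

```bash
mkdir -p pics; ls
cat > h.py <<'E'
import numpy as np, cv2
from bench import ctrl, cams
from scipy.spatial.transform import Rotation as R
def snap(n,f):
    c=cams.calibration(n); im,d=cams.snapshot(n); cv2.imwrite(f'pics/{f}.png',im); np.savez(f'pics/{f}.npz',im=im,d=d,**{k:np.array(v) for k,v in c.items()})
    return im,d,c
def cloud(f):
    z=np.load(f'pics/{f}.npz'); d=z['d']; v,u=np.mgrid[0:480,0:640]
    K=np.array([[z['fx'],0,z['cx']],[0,z['fy'],z['cy']],[0,0,1]],float)
    p=cv2.undistortPoints(np.stack([u,v],-1).reshape(-1,1,2).astype(float),K,np.array([float(z['k1']),0,0,0])).reshape(480,640,2)
    P=np.dstack([p[...,0]*d,p[...,1]*d,d])
    W=(P-z['t'])@z['R']; W[d==0]=np.nan
    return z['im'],W
E
python3 - <<'E'
from h import *
o=ctrl.get_obs(); print(o)
a=snap('top','top0')[0]; b=snap('side','side0')[0]
E
```

```text
pics
{'time': 0.0, 'qpos': array([ 1.57511948e+00,  3.59424287e-01,  1.10621345e-02, -3.05693794e-04,
       -1.22409841e+00, -2.88117892e-01]), 'qd': array([-0.00101486,  0.00058917,  0.00101164,  0.00015264, -0.0001095 ,
       -0.00047508]), 'joint_efforts': array([-1.13171671e-03, -5.83321381e+01,  2.93418217e+01,  6.93707585e+00,
       -6.07835711e-03,  5.28436772e-06]), 'eef_pos': array([0.18890035, 0.64757001, 0.2493489 ]), 'tool_rot': array([ 9.89941733e-01, -1.41473148e-01, -2.09357835e-05,  8.44178534e-04]), 'force': array([-0.28019601, -1.09623273,  0.08276297]), 'wrist_torque': array([-0.03001999, -0.00386128, -0.02460862]), 'finger_force': 0.0, 'width': 0.9979516617806486}
```

View pics/top0.png

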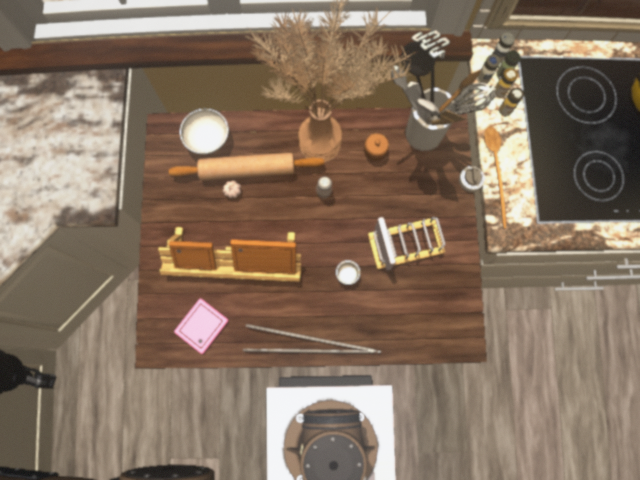

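View pics/side0.png

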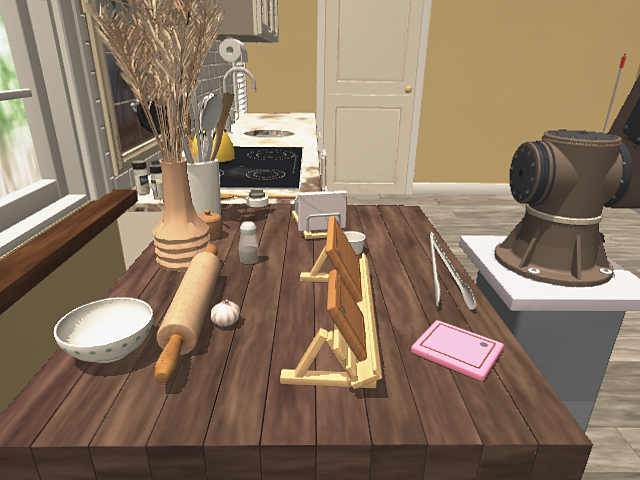

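The top view shows the large board at about (265,258) and the small board at (193,256), both on the stand. The rack is at (407,243) with the slab in its left slot at (387,241). The ramekin is at (347,272), the mill at (325,186), the garlic at (232,189), and the pink decoy at (201,325).

Run:
```python
from h import *
im,W=cloud('top0')
z=np.load('pics/top0.npz'); print(z['R'],z['t'],z['fx'],z['k1'])
hsv=cv2.cvtColor(im,cv2.COLOR_BGR2HSV)
def box(u0,u1,v0,v1):
    m=np.zeros((480,640),bool); m[v0:v1,u0:u1]=1; return m
H,S,V=cv2.split(hsv)
org=(H<16)&(S>170)&(V>120)
for n,b in (('large',box(228,302,232,280)),('small',box(168,218,232,276))):
    m=b&org&(W[...,2]>.045); P=W[m]; P=P[~np.isnan(P).any(1)]
    c=np.median(P,0); 
    for _ in range(3):
        c=P.mean(0); U,s,Vt=np.linalg.svd(P-c,full_matrices=False); nn=Vt[2]*np.sign(Vt[2][2]); r=(P-c)@nn; P=P[abs(r)<.004]
    print(n,len(P),c,'n',nn,'tilt from vert',np.degrees(np.arcsin(nn[2])),'yaw',np.degrees(np.arctan2(nn[1],nn[0])), 'rms',r.std())
    h=np.array([nn[0],nn[1],0]);h/=np.linalg.norm(h); y=np.cross([0,0,1],h); up=np.cross(y,nn);up*=np.sign(up[2])
    q=(P-c)@np.c_[y,up]; lo,hi=np.percentile(q,0.5,0),np.percentile(q,99.5,0); print(' along',lo,hi,'mid y pt',c+y*(lo[0]+hi[0])/2, 'top pt',c+y*(lo[0]+hi[0])/2+up*hi[1],'zmax',P[:,2].max())
# rack
b=box(364,450,210,275)
yel=b&(H>15)&(H<35)&(S>60)&(W[...,2]>.005)&(W[...,2]<.05)
P=W[yel]; print('rack rails',len(P),P.min(0),P.max(0)); r=cv2.minAreaRect((P[:,:2]*1000).astype(np.float32)); print(r, np.percentile(P[:,2],[5,50,95]))
m=b&(W[...,2]>.09); P=W[m]; print('slab',len(P),cv2.minAreaRect((P[:,:2]*1000).astype(np.float32)),P[:,2].max(),P[:,:2].mean(0))
m=b&(W[...,2]>.05)&(W[...,2]<.085);P=W[m];print('hoops',len(P),cv2.minAreaRect((P[:,:2]*1000).astype(np.float32)),P[:,2].max())
# stand
b=box(155,305,222,286); m=b&(H>15)&(H<35)&(S>60)&(W[...,2]>.01);P=W[m];print('stand',cv2.minAreaRect((P[:,:2]*1000).astype(np.float32)))
for n,b in (('ram',box(330,365,258,290)),('mill',box(312,338,172,202)),('garlic',box(220,246,176,202))):
    P=W[b&(W[...,2]>.02)];print(n,P[:,:2].min(0),P[:,:2].max(0),P[:,2].max())
crop=cv2.resize(im[205:285,150:455],None,fx=2.6,fy=2.6,interpolation=cv2.INTER_CUBIC); cv2.imwrite('pics/c1.png',crop)
```

```text
[[-1.82380449e-02 -9.99821808e-01 -4.87087964e-03]
 [-9.76554610e-01  1.88583293e-02 -2.14442201e-01]
 [ 2.14495846e-01  8.45673473e-04 -9.76724535e-01]] [0.03738051 0.50143785 1.40476749] 571.8617894076032 -0.11448375918293695
large 1449 [0.46910747 0.1543764  0.09485608] n [-0.85838276  0.05863484  0.5096479 ] tilt from vert 30.640379691687915 yaw 176.09228160750703 rms 0.001742428225933018
 along [-0.07694294 -0.05360863] [0.07421002 0.04859344] mid y pt [0.4692006  0.15573968 0.09485608] top pt [0.49390856 0.15405192 0.13666505] zmax 0.13874845407585698
small 627 [0.47896244 0.33194658 0.09102953] n [-0.85209008  0.06234033  0.5196693 ] tilt from vert 31.31007155531909 yaw 175.8156004218688 rms 0.0017758210952164395
 along [-0.05207319 -0.04795756] [0.04783534 0.03932876] mid y pt [0.47911705 0.33405986 0.09102953] top pt [0.49950052 0.33256858 0.12463075] zmax 0.12562837563450743
rack rails 954 [ 0.44866798 -0.30823367  0.0050699 ] [ 0.58010398 -0.11142782  0.04950977]
((517.5059204101562, -212.024658203125), (104.05628204345703, 189.66644287109375), 12.193321228027344) [0.01111108 0.01875382 0.0277496 ]
slab 337 ((500.9140930175781, -146.64759826660156), (118.8172607421875, 15.31168270111084), 12.161686897277832) 0.12285865478867299 [ 0.49920938 -0.14588449]
hoops 601 ((514.0064697265625, -211.99827575683594), (116.84803771972656, 174.40191650390625), 12.216684341430664) 0.08489743419702397
stand ((492.6560363769531, 245.44415283203125), (358.9117431640625, 134.42791748046875), 85.64116668701172)
ram [ 0.40753438 -0.08342836] [ 0.4658184  -0.02426049] 0.047008527802186256
mill [ 0.64083582 -0.01744158] [0.6784139  0.02261732] 0.09640073704633673
garlic [0.64725217 0.2113973 ] [0.70336366 0.27927672] 0.05300694119264614
```

View pics/c1.png

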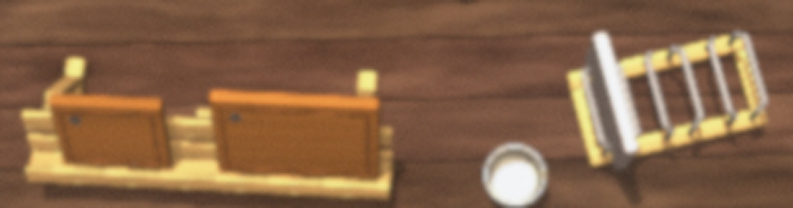

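```bash
cat >> h.py <<'E'
XS=np.deg2rad(-4.1); XR=np.deg2rad(12.2)
def Rm(y,z):
    y=np.array(y)/np.linalg.norm(y); z=np.array(z)/np.linalg.norm(z); return np.c_[np.cross(y,z),y,z]
def lean(deg,yaw=XS):
    a=np.deg2rad(deg); xs=np.array([np.cos(yaw),np.sin(yaw),0]); k=np.array([0,0,1.])
    up=np.cos(a)*k+np.sin(a)*xs; return Rm(-np.cos(a)*xs+np.sin(a)*k,-up),up
def plan(ps,Rs,pt,Rt,q=0.05,tmax=.95,n=None):
    """rows from commanded pose (ps,Rs) to (pt,Rt); returns rows and reached pose"""
    rv=R.from_matrix(Rs.T@Rt).as_rotvec()
    n=n or int(max(1,np.ceil(np.linalg.norm(pt-ps)/.025/tmax),np.ceil(np.abs(rv).max()/.12/tmax)))
    p,M,rows=ps.copy(),Rs.copy(),[]
    for i in range(1,n+1):
        gp=ps+(pt-ps)*i/n; gM=Rs@R.from_rotvec(rv*i/n).as_matrix()
        qq=q if i<n else .01
        s=np.round(M.T@(gp-p)/.025/qq)*qq; r=np.round(R.from_matrix(M.T@gM).as_rotvec()/.12/qq)*qq
        s=np.clip(s,-1,1)+0.; r=np.clip(r,-1,1)+0.; rows.append((s,r)); p=p+M@s*.025; M=M@R.from_rotvec(r*.12).as_matrix()
    return rows,p,M
def show(rows):
    f=lambda a:'['+','.join('%g'%round(x,2) for x in a)+']'
    for i in range(0,len(rows),8): print('['+','.join('[%s,%s]'%(f(s),f(r)) for s,r in rows[i:i+8])+']')
def now():
    o=ctrl.get_obs(); return np.array(o['eef_pos']),R.from_quat(o['tool_rot']).as_matrix(),o
E
python3 - <<'E'
from h import *
im,W=cloud('top0')
for u,v in ((340,220),(300,300),(200,215),(420,320)): print(np.nanmean(W[v-4:v+5,u-4:u+5].reshape(-1,3),0))
p,M,o=now(); Rt,up=lean(30)
T=np.array([.4996,.1537,.1293]); print(T+.06*up,T-.022*up)
g=T+.14*up
rows,p,M=plan(p,M,g,Rt); show(rows); print(g,p)
E
```

```text
[ 0.58453011 -0.04019824  0.00103606]
[0.37169933 0.06957772 0.00098493]
[0.60585707 0.33617149 0.00216521]
[ 0.31335994 -0.2400277   0.00167797]
[0.52952322 0.15155508 0.18126152] [0.48862815 0.15448647 0.11024744]
[[[0.75,0.55,0],[-0.15,-0.1,0.4]],[[0.75,0.5,0],[-0.1,-0.1,0.4]],[[0.8,0.5,0],[-0.15,-0.15,0.45]],[[0.85,0.45,0],[-0.15,-0.1,0.4]],[[0.85,0.35,-0.05],[-0.15,-0.1,0.4]],[[0.85,0.4,0],[-0.1,-0.1,0.4]],[[0.85,0.3,0],[-0.15,-0.1,0.4]],[[0.9,0.25,-0.05],[-0.15,-0.15,0.4]]]
[[[0.9,0.25,-0.05],[-0.1,-0.1,0.45]],[[0.9,0.15,-0.05],[-0.15,-0.1,0.4]],[[0.95,0.15,-0.05],[-0.15,-0.1,0.4]],[[0.9,0.1,-0.05],[-0.15,-0.1,0.4]],[[0.95,0.05,-0.1],[-0.1,-0.15,0.4]],[[0.9,0,-0.05],[-0.15,-0.1,0.4]],[[0.95,-0.05,-0.1],[-0.15,-0.1,0.45]],[[0.9,-0.05,-0.15],[-0.1,-0.1,0.4]]]
[[[0.9,-0.15,-0.1],[-0.15,-0.1,0.4]],[[0.9,-0.15,-0.15],[-0.15,-0.15,0.4]],[[0.9,-0.2,-0.15],[-0.1,-0.1,0.4]],[[0.9,-0.25,-0.2],[-0.15,-0.1,0.45]],[[0.85,-0.3,-0.2],[-0.15,-0.1,0.4]],[[0.85,-0.35,-0.2],[-0.15,-0.1,0.4]],[[0.8,-0.35,-0.2],[-0.1,-0.15,0.4]],[[0.8,-0.4,-0.25],[-0.15,-0.1,0.4]]]
[[[0.8,-0.45,-0.25],[-0.15,-0.1,0.4]],[[0.75,-0.45,-0.25],[-0.1,-0.1,0.45]],[[0.73,-0.52,-0.31],[-0.16,-0.12,0.39]]]
[0.56942085 0.14869518 0.25054356] [0.56949249 0.14870607 0.25044175]
```

Request:
{"op": "arm_command", "data": {"moves": [[[0.75, 0.55, 0], [-0.15, -0.1, 0.4]], [[0.75, 0.5, 0], [-0.1, -0.1, 0.4]], [[0.8, 0.5, 0], [-0.15, -0.15, 0.45]], [[0.85, 0.45, 0], [-0.15, -0.1, 0.4]], [[0.85, 0.35, -0.05], [-0.15, -0.1, 0.4]], [[0.85, 0.4, 0], [-0.1, -0.1, 0.4]], [[0.85, 0.3, 0], [-0.15, -0.1, 0.4]], [[0.9, 0.25, -0.05], [-0.15, -0.15, 0.4]]]}}

```text
time: 0.9
eef_pos: [0.3019, 0.4994, 0.2502]
tool_rot: [0.94, -0.331, -0.063, 0.058]
force: [0.4, 0.4, 0.3]
width: 1.001
finger_force: 0.0
```

Request:
{"op": "arm_command", "data": {"moves": [[[0.9, 0.25, -0.05], [-0.1, -0.1, 0.45]], [[0.9, 0.15, -0.05], [-0.15, -0.1, 0.4]], [[0.95, 0.15, -0.05], [-0.15, -0.1, 0.4]], [[0.9, 0.1, -0.05], [-0.15, -0.1, 0.4]], [[0.95, 0.05, -0.1], [-0.1, -0.15, 0.4]], [[0.9, 0, -0.05], [-0.15, -0.1, 0.4]], [[0.95, -0.05, -0.1], [-0.15, -0.1, 0.45]], [[0.9, -0.05, -0.15], [-0.1, -0.1, 0.4]]]}}

```text
time: 1.7
eef_pos: [0.4146, 0.3512, 0.2504]
tool_rot: [0.846, -0.507, -0.119, 0.111]
force: [0.2, 0.3, 0.3]
width: 1.002
finger_force: 0.0
```

Request:
{"op": "arm_command", "data": {"moves": [[[0.9, -0.15, -0.1], [-0.15, -0.1, 0.4]], [[0.9, -0.15, -0.15], [-0.15, -0.15, 0.4]], [[0.9, -0.2, -0.15], [-0.1, -0.1, 0.4]], [[0.9, -0.25, -0.2], [-0.15, -0.1, 0.45]], [[0.85, -0.3, -0.2], [-0.15, -0.1, 0.4]], [[0.85, -0.35, -0.2], [-0.15, -0.1, 0.4]], [[0.8, -0.35, -0.2], [-0.1, -0.15, 0.4]], [[0.8, -0.4, -0.25], [-0.15, -0.1, 0.4]]]}}

```text
time: 2.5
eef_pos: [0.5275, 0.2041, 0.2506]
tool_rot: [0.716, -0.658, -0.173, 0.159]
force: [0.3, 0.6, 0.5]
width: 0.997
finger_force: 0.0
```

Request:
{"op": "arm_command", "data": {"moves": [[[0.8, -0.45, -0.25], [-0.15, -0.1, 0.4]], [[0.75, -0.45, -0.25], [-0.1, -0.1, 0.45]], [[0.73, -0.52, -0.31], [-0.16, -0.12, 0.39]], [[0, 0, 0], [0, 0, 0]], [[0, 0, 0], [0, 0, 0]], [[0, 0, 0], [0, 0, 0]]]}}

```text
time: 3.1
eef_pos: [0.5693, 0.1495, 0.2504]
tool_rot: [-0.659, 0.707, 0.19, -0.176]
force: [-0.9, 0.3, -0.7]
width: 0.999
finger_force: 0.0
```

Run:
```python
from h import *
p,M,o=now(); print(p,o['qpos'],o['time'],o['force'],o['width']); print(M, lean(30)[0])
im,d,c=snap('wrist','w1')
im,W=cloud('w1')
hsv=cv2.cvtColor(im,cv2.COLOR_BGR2HSV);H,S,V=cv2.split(hsv)
m=(H<16)&(S>170)&(V>100)&(W[...,2]>.045)&(W[...,1]<.245)&(W[...,1]>.05)&(W[...,0]<.53)
P=W[m]; Rt,up=lean(30); T=np.array([.4996,.1537,.1293])
q=(P-T)@Rt   # x=-len, y=front normal, z=down
print(len(P)); print(np.percentile(q,[1,5,25,50,75,95,99],0))
```

```text
[0.56931568 0.14946498 0.25044684] [ 0.428421    0.5203179   0.26300547 -0.24861549 -1.7762684  -0.49209739] 3.1 [-0.92279664  0.27715836 -0.6852252 ] 0.9987053064876107
[[-0.07071656 -0.86359716 -0.49919847]
 [-0.99749507  0.06039131  0.03683037]
 [-0.00165935  0.50055253 -0.86570457]] [[-0.07149744 -0.86380906 -0.49872039]
 [-0.99744078  0.0619186   0.03574872]
 [ 0.          0.5        -0.8660254 ]]
0Traceback (most recent call last):
  File "<stdin>", line 9, in <module>
    return _quantile_unchecked(
        a, q, axis, out, overwrite_input, method, keepdims, weights)
    return _ureduce(a,
                    func=_quantile_ureduce_func,
    ...<5 lines>...
                    overwrite_input=overwrite_input,
                    method=method)
    r = func(a, **kwargs)
    result = _quantile(arr,
                       quantiles=q,
    ...<2 lines>...
                       out=out,
                       weights=wgt)
    slices_having_nans = np.isnan(arr[-1, ...])
                                  ~~~^^^^^^^^^
IndexError: index -1 is out of bounds for axis 0 with size 0
```

View pics/w1.png

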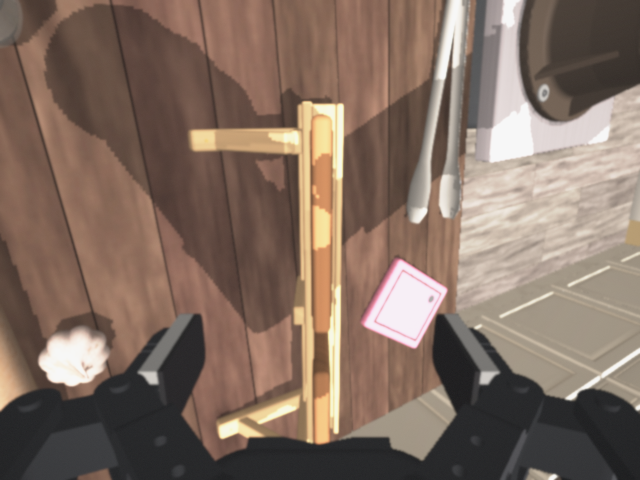

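The wrist view shows the large board edge-on at columns 313-332, rows 117-330. It is centred between the fingers (columns 175 and 475).

Run:
```python
from h import *
im,W=cloud('w1'); Rt,up=lean(30); T=np.array([.4996,.1537,.1293])
hsv=cv2.cvtColor(im,cv2.COLOR_BGR2HSV)
for uv in ((322,200),(322,300),(335,200),(250,250),(320,400)): print(uv,hsv[uv[1],uv[0]],W[uv[1],uv[0]])
m=np.zeros((480,640),bool); m[105:345,300:350]=1
q=(W-T)@Rt
m&=(abs(q[...,2])<.008)
P=q[m]; print(len(P),np.percentile(P,[1,5,25,50,75,95,99],0))
v,u=np.nonzero(m);print(u.min(),u.max(),v.min(),v.max())
# slope of edge across along-length
print(np.polyfit(P[:,0],P[:,1],1))
```

```text
(322, 200) [ 12 135 212] [0.49476965 0.13104376 0.12784852]
(322, 300) [ 12 135 212] [0.50048671 0.20565928 0.12915866]
(335, 200) [ 16 103 198] [0.43146558 0.15692877 0.04259801]
(250, 250) [ 8 81 94] [ 0.50730891  0.20302602 -0.00116663]
(320, 400) [ 18 117 245] [0.50060563 0.30798978 0.1145351 ]
4271 [[-0.07654141 -0.00539012  0.00031988]
 [-0.06870358 -0.00475413  0.00082611]
 [-0.03165218 -0.00206596  0.00156896]
 [ 0.00968871  0.00151943  0.00213493]
 [ 0.04595893  0.00498322  0.00292208]
 [ 0.07216569  0.00776557  0.00481502]
 [ 0.07712772  0.0084534   0.00579436]]
311 331 115 332
[-0.00430338  0.00156237]
```

Run:
```python
from h import *
p,M,o=now(); Rt,up=lean(30); T=np.array([.4996,.1537,.1293])+Rt[:,1]*.0015-up*.002
rows,p,M=plan(p,M,T-.021*up,Rt,tmax=.7); show(rows)
```

```text
[[[0,0,0.65],[0,0,0]],[[0,0,0.65],[0,0,0]],[[0,0,0.65],[0,0,0]],[[0,0,0.65],[0,0,0]],[[0,0,0.65],[0,0,0]],[[0.05,0.05,0.65],[0,0,0]],[[0,0,0.65],[0,0,0]],[[0,0,0.65],[0,0,0]]]
[[[0,0,0.65],[0,0,0]],[[-0.01,0,0.67],[0,0.01,0.02]]]
```

Request:
{"op": "arm_command", "data": {"moves": [[[0, 0, 0.65], [0, 0, 0]], [[0, 0, 0.65], [0, 0, 0]], [[0, 0, 0.65], [0, 0, 0]], [[0, 0, 0.65], [0, 0, 0]], [[0, 0, 0.65], [0, 0, 0]], [[0.05, 0.05, 0.65], [0, 0, 0]], [[0, 0, 0.65], [0, 0, 0]]], "fingers": 0.1}}

```text
time: 3.85
eef_pos: [0.5109, 0.1529, 0.1528]
tool_rot: [-0.659, 0.706, 0.19, -0.176]
force: [-0.4, -0.1, 0.6]
width: 0.552
finger_force: 0.0
```

Request:
{"op": "arm_command", "data": {"moves": [[[0, 0, 0.65], [0, 0, 0]], [[0, 0, 0.65], [0, 0, 0]], [[0, 0, 0.65], [0, 0, 0]], [[0, 0, 0], [0, 0, 0]], [[0, 0, 0], [0, 0, 0]], [[0, 0, 0], [0, 0, 0]]]}}

```text
time: 4.45
eef_pos: [0.4881, 0.1544, 0.1115]
tool_rot: [-0.659, 0.707, 0.19, -0.175]
force: [-0.8, -0.1, -0.7]
width: 0.545
finger_force: 0.0
```

Request:
{"op": "arm_command", "data": {"moves": [[[0, 0, 0], [0, 0, 0]], [[0, 0, 0], [0, 0, 0]], [[0, 0, 0], [0, 0, 0]], [[0, 0, 0], [0, 0, 0]], [[0, 0, 0], [0, 0, 0]], [[0, 0, 0], [0, 0, 0]], [[0, 0, 0], [0, 0, 0]], [[0, 0, 0], [0, 0, 0]]], "fingers": -1}}

```text
time: 5.25
eef_pos: [0.4872, 0.1539, 0.1113]
tool_rot: [-0.658, 0.707, 0.19, -0.176]
force: [-0.9, 0.6, 5.7]
width: 0.156
finger_force: 59.1
```

Run:
```python
from h import *
p,M,o=now(); Rt,up=lean(30); T=np.array([.4996,.1537,.1293])+Rt[:,1]*.0015-up*.002
print((p-T)@Rt,o['force'],o['wrist_torque'],o['width'],o['finger_force'],o['time'])
p,M,o=now()
rows,p,M=plan(p,M,p+.1*up,M,tmax=.6); show(rows)
# upright & turn, to above middle slot
C=np.array([.5165,-.212,0]); xr=np.array([np.cos(XR),np.sin(XR),0]); yr=np.array([-xr[1],xr[0],0])
Rp=Rm(-yr,[0,0,-1]); print(Rp,M)
pm=np.array([.53,.0,.26]); Rv,_=lean(0)
mid=C+[0,0,.26]
rows,p,M=plan(p,M,mid,Rp,tmax=.85); show(rows); print(p)
```

```text
[0.00070151 0.00021503 0.01974232] [-0.86021978  0.59208     5.66890591] [ 0.17296245 -0.05210319 -0.03034073] 0.15587313717798199 59.14807319641113 5.25
[[[0,0,-0.55],[0,0,0]],[[0,0,-0.6],[0,0,0]],[[0,0,-0.55],[0,0,0]],[[0,0,-0.6],[0,0,0]],[[0,0,-0.55],[0,0,0]],[[0,0,-0.6],[0,0,0]],[[-0.01,0,-0.55],[0,0,0]]]
[[ 0.97741589  0.2113248   0.        ]
 [ 0.2113248  -0.97741589  0.        ]
 [ 0.         -0.         -1.        ]] [[-0.0710535  -0.86350779 -0.49930521]
 [-0.99747104  0.0606513   0.03705336]
 [-0.00171235  0.50067526 -0.8656335 ]]
[[[0.8,0.05,-0.15],[0.15,0.2,-0.85]],[[0.8,0.15,-0.1],[0.2,0.25,-0.8]],[[0.8,0.2,-0.05],[0.15,0.2,-0.85]],[[0.75,0.3,-0.1],[0.15,0.25,-0.85]],[[0.75,0.35,-0.05],[0.2,0.25,-0.85]],[[0.65,0.45,-0.05],[0.15,0.2,-0.8]],[[0.65,0.5,-0.05],[0.15,0.2,-0.85]],[[0.6,0.55,-0.05],[0.2,0.25,-0.85]]]
[[[0.55,0.65,0],[0.15,0.25,-0.85]],[[0.45,0.65,-0.05],[0.15,0.2,-0.8]],[[0.4,0.7,0],[0.2,0.25,-0.85]],[[0.35,0.75,-0.05],[0.15,0.2,-0.85]],[[0.25,0.8,-0.05],[0.2,0.25,-0.8]],[[0.15,0.8,-0.05],[0.15,0.2,-0.85]],[[0.1,0.8,-0.1],[0.15,0.25,-0.85]],[[0.05,0.8,-0.05],[0.2,0.2,-0.85]]]
[[[-0.1,0.85,-0.1],[0.15,0.25,-0.8]],[[-0.12,0.78,-0.12],[0.17,0.2,-0.85]]]
[ 0.51655173 -0.21209487  0.25993384]
```

Request:
{"op": "arm_command", "data": {"moves": [[[0, 0, -0.3], [0, 0, 0]], [[0, 0, -0.6], [0, 0, 0]], [[0, 0, -0.6], [0, 0, 0]], [[0, 0, -0.6], [0, 0, 0]], [[0, 0, -0.6], [0, 0, 0]], [[0, 0, -0.6], [0, 0, 0]], [[0, 0, -0.6], [0, 0, 0]], [[0, 0, -0.1], [0, 0, 0]]]}}

```text
time: 6.05
eef_pos: [0.5389, 0.1501, 0.1985]
tool_rot: [-0.659, 0.707, 0.189, -0.175]
force: [-0.1, 0.1, -1.3]
width: 0.159
finger_force: 58.9
```

Run:
```python
from h import *
p,M,o=now(); print(p,o['force'],o['wrist_torque'],o['width'],o['finger_force'])
C=np.array([.5165,-.212,0]); xr=np.array([np.cos(XR),np.sin(XR),0]); yr=np.array([-xr[1],xr[0],0])
Rp=Rm(yr,[0,0,-1])
mid=C+[0,0,.26]-.09*xr*0
rows,p,M=plan(p,M,mid,Rp,tmax=.8); show(rows); print(p)
```

```text
[0.5389462  0.15012669 0.19853831] [-0.05337926  0.13774176 -1.3212157 ] [-0.08824987 -1.90655975 -0.02183167] 0.1587213581375461 58.877182602882385
[[[0.75,0.05,-0.1],[0.2,-0.15,0.55]],[[0.8,0,-0.15],[0.2,-0.15,0.55]],[[0.75,-0.05,-0.15],[0.2,-0.15,0.55]],[[0.75,-0.1,-0.15],[0.2,-0.15,0.55]],[[0.75,-0.15,-0.15],[0.2,-0.15,0.55]],[[0.7,-0.2,-0.2],[0.2,-0.1,0.55]],[[0.7,-0.25,-0.2],[0.2,-0.15,0.55]],[[0.7,-0.3,-0.15],[0.15,-0.15,0.55]]]
[[[0.65,-0.35,-0.2],[0.2,-0.15,0.55]],[[0.65,-0.45,-0.2],[0.2,-0.15,0.55]],[[0.6,-0.45,-0.2],[0.2,-0.15,0.55]],[[0.55,-0.45,-0.2],[0.2,-0.15,0.55]],[[0.55,-0.55,-0.2],[0.2,-0.15,0.55]],[[0.45,-0.55,-0.15],[0.2,-0.15,0.55]],[[0.45,-0.65,-0.2],[0.2,-0.15,0.55]],[[0.4,-0.6,-0.15],[0.2,-0.15,0.55]]]
[[[0.35,-0.7,-0.2],[0.2,-0.15,0.55]],[[0.35,-0.7,-0.15],[0.2,-0.1,0.55]],[[0.24,-0.7,-0.13],[0.19,-0.17,0.56]]]
[ 0.51651513 -0.21190054  0.26002023]
```

Request:
{"op": "arm_command", "data": {"moves": [[[0.75, 0.05, -0.1], [0.2, -0.15, 0.55]], [[0.8, 0, -0.15], [0.2, -0.15, 0.55]], [[0.75, -0.05, -0.15], [0.2, -0.15, 0.55]], [[0.75, -0.1, -0.15], [0.2, -0.15, 0.55]], [[0.75, -0.15, -0.15], [0.2, -0.15, 0.55]], [[0.7, -0.2, -0.2], [0.2, -0.1, 0.55]], [[0.7, -0.25, -0.2], [0.2, -0.15, 0.55]], [[0.7, -0.3, -0.15], [0.15, -0.15, 0.55]]]}}

```text
time: 6.85
eef_pos: [0.5273, -0.0027, 0.2229]
tool_rot: [-0.449, 0.879, 0.117, -0.109]
force: [0.1, 0.1, -1.1]
width: 0.155
finger_force: 58.5
```

Request:
{"op": "arm_command", "data": {"moves": [[[0.65, -0.35, -0.2], [0.2, -0.15, 0.55]], [[0.65, -0.45, -0.2], [0.2, -0.15, 0.55]], [[0.6, -0.45, -0.2], [0.2, -0.15, 0.55]], [[0.55, -0.45, -0.2], [0.2, -0.15, 0.55]], [[0.55, -0.55, -0.2], [0.2, -0.15, 0.55]], [[0.45, -0.55, -0.15], [0.2, -0.15, 0.55]], [[0.45, -0.65, -0.2], [0.2, -0.15, 0.55]], [[0.4, -0.6, -0.15], [0.2, -0.15, 0.55]]]}}

```text
time: 7.65
eef_pos: [0.5184, -0.1548, 0.2485]
tool_rot: [-0.203, 0.978, 0.032, -0.03]
force: [0.3, 0.6, -1.2]
width: 0.155
finger_force: 58.5
```

Request:
{"op": "arm_command", "data": {"moves": [[[0.35, -0.7, -0.2], [0.2, -0.15, 0.55]], [[0.35, -0.7, -0.15], [0.2, -0.1, 0.55]], [[0.24, -0.7, -0.13], [0.19, -0.17, 0.56]], [[0, 0, 0], [0, 0, 0]], [[0, 0, 0], [0, 0, 0]], [[0, 0, 0], [0, 0, 0]]]}}

```text
time: 8.25
eef_pos: [0.5151, -0.2113, 0.2585]
tool_rot: [-0.107, 0.994, 0.0, -0.002]
force: [-0.3, 1.1, -1.6]
width: 0.157
finger_force: 58.6
```

Run:
```python
from h import *
p,M,o=now(); print(p,o['qpos'],o['time'],o['force'],o['width'],o['finger_force']);print(M)
im,d,c=snap('wrist','w2')
im,W=cloud('w2')
hsv=cv2.cvtColor(im,cv2.COLOR_BGR2HSV)
C=np.array([.5165,-.212,0]); Rr=np.array([[np.cos(XR),-np.sin(XR),0],[np.sin(XR),np.cos(XR),0],[0,0,1]])
q=(W-C)@Rr
v,u=np.mgrid[0:480,0:640]
f=(abs(q[...,0])<.07)&(abs(q[...,1])<.115)
for n,lo,hi in (('hoop',.045,.07),('slab',.095,.125),('rail',.008,.03)):
    P=q[f&(q[...,2]>lo)&(q[...,2]<hi)]
    print(n,len(P)); 
    if len(P): print(np.histogram(P[:,1],bins=np.arange(-.115,.12,.005))[0]); print(np.percentile(P,[1,50,99],0))
```

```text
[ 0.51512487 -0.21126053  0.25854311] [-3.73581207e-02  1.61295823e-01 -2.36962185e-01  2.24762925e-04
 -1.17619029e+00 -1.31860996e+00] 8.25 [-0.32879196  1.13314331 -1.58797451] 0.15706012046298617 58.59927535057068
[[-9.76987958e-01 -2.13263115e-01 -3.65715618e-03]
 [-2.13264287e-01  9.76994544e-01 -7.09462616e-05]
 [ 3.58815185e-03  7.10627161e-04 -9.99993310e-01]]
hoop 3178
[  0   0   0   0   0   0 445 301  65   0   0   0  74 409 259   0   0   0
   0   0   0   0   0   0   0   0   0   0   0   0   0   4 538 180 734  17
   5   0   0   9 138   0   0   0   0   0]
[[-0.05848863 -0.0842086   0.0461008 ]
 [-0.00584205  0.04537026  0.06198912]
 [ 0.04906711  0.0863618   0.06907377]]
slab 3656
[   0    0    0    0    0    0    0    0    0    0    0    0    0    0
    0    0    0    0    0    0    0    0    0    0    0    0    0    0
    0    0    0    0    0    0  860 1230 1110  456    0    0    0    0
    0    0    0    0]
[[-0.06032429  0.05867694  0.09573675]
 [-0.00783629  0.0638465   0.11152146]
 [ 0.05499373  0.07252907  0.11355307]]
rail 4461
[  0   0   0   0  21 449 491 292 228 206 207 134  61 179 217 204 216 198
  33   0   0   0   0   0   0   0   0   0 105 218 207 213 210 120 235  12
   5   0   0   0   0   0   0   0   0   0]
[[-0.05066975 -0.08965434  0.0094015 ]
 [-0.01379789 -0.04593914  0.01660557]
 [ 0.04646776  0.05941929  0.02821734]]
```

View pics/w2.png

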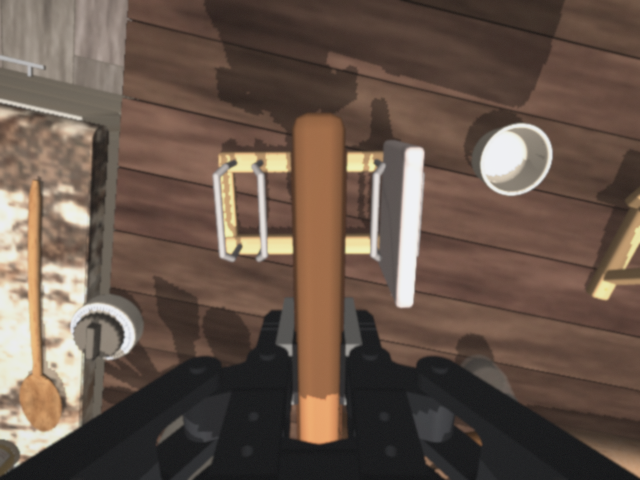

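The wrist view shows the held large board over the rack at columns 295-343. The outer-slot hoops are at columns 221 and 262, the slab-side hoop is at 377, the slab is at 403, and the ramekin is at (513,158).

Run:
```python
from h import *
im,W=cloud('w2')
C=np.array([.5165,-.212,0]); Rr=np.array([[np.cos(XR),-np.sin(XR),0],[np.sin(XR),np.cos(XR),0],[0,0,1]])
q=(W-C)@Rr
for n,lo,hi in (('A',-.1,-.066),('B',-.062,-.03),('D',.03,.056)):
    P=q[(abs(q[...,0])<.055)&(q[...,1]>lo)&(q[...,1]<hi)&(q[...,2]>.057)&(q[...,2]<.072)]
    y=np.array([np.median(P[(P[:,0]>a)&(P[:,0]<a+.02),1]) for a in (-.04,-.02,0,.02)])
    print(n,len(P),np.median(P,0),y,'x',np.percentile(P[:,0],[1,99]),'yaw',np.polyfit(P[:,0],P[:,1],1)[0])
P=q[(q[...,2]>.107)&(q[...,2]<.118)&(q[...,1]>.04)&(q[...,1]<.09)]
print('slab',np.median(P,0),np.percentile(P,[1,99],0),np.polyfit(P[:,0],P[:,1],1))
P=q[(q[...,2]>.01)&(q[...,2]<.022)&(q[...,1]<.05)&(q[...,1]>-.1)&(abs(q[...,0])<.06)]
print('rails x',np.percentile(P[:,0],[1,50,99]), 'ymin',np.percentile(P[:,1],1))
# held board
P=q[(q[...,2]>.15)&(q[...,2]<.285)&(abs(q[...,1])<.03)]
P=P[P[:,2]>.262]
print('board top',len(P),np.percentile(P,[1,5,50,95,99],0),np.polyfit(P[:,0],P[:,1],1))
im,W=cloud('top0'); q=(W-C)@Rr
for n,lo,hi in (('A',-.1,-.066),('B',-.064,-.03),('C',-.033,0),('D',0,.033)):
    P=q[(abs(q[...,0])<.055)&(q[...,1]>lo)&(q[...,1]<hi)&(q[...,2]>.055)&(q[...,2]<.075)]
    print(n,len(P),np.median(P,0))
```

```text
A 702 [-0.00412321 -0.08079207  0.06219086] [-0.08068484 -0.08106373 -0.08099566 -0.08031298] x [-0.04021188  0.03665354] yaw 0.0016754214982315709
B 671 [-0.00399443 -0.04564607  0.06235892] [-0.04611957 -0.0455429  -0.04538408 -0.04577735] x [-0.03968679  0.03669582] yaw 0.00779231151355472
D 672 [-0.00475192  0.04795028  0.06243541] [0.04792667 0.04773661 0.04787605 0.04840455] x [-0.04052096  0.03610938] yaw 0.0034626600330506857
slab [-0.00727467  0.06494792  0.11174692] [[-0.05978671  0.05886838  0.10759762]
 [ 0.05533365  0.07259704  0.11359599]] [0.00603483 0.0651476 ]
rails x [-0.05001358 -0.01198617  0.04653442] ymin -0.08971329771700917
board top 19978 [[-0.07771509 -0.02160415  0.26414207]
 [-0.07387218 -0.00994443  0.26816001]
 [-0.02661277  0.00077462  0.27795101]
 [ 0.01518879  0.01148295  0.28208524]
 [ 0.02238703  0.02167645  0.28453602]] [0.00172464 0.00079219]
A 83 [-0.00096686 -0.0817067   0.06447404]
B 79 [-0.00277556 -0.04630887  0.06449856]
C 84 [-0.00368042 -0.01596483  0.06465794]
D 81 [-0.00302311  0.01921802  0.06446382]
```

```bash
cat >> h.py <<'E'
XR=np.deg2rad(12.4)
Rr=np.array([[np.cos(XR),-np.sin(XR),0],[np.sin(XR),np.cos(XR),0],[0,0,1]])
C=np.array([.5165,-.212,0])+Rr@[-.002,.0014,0]
Rp=Rm(Rr[:,1],[0,0,-1])
E
python3 - <<'E'
from h import *
p,M,o=now()
rows,p,M=plan(p,M,C+[0,0,.165],Rp,tmax=.6); show(rows)
rows,p,M=plan(p,M,C+[0,0,.113],Rp,tmax=.35); show(rows); print(p,C)
E
```

```text
[[[0,0,0.55],[0,0,0]],[[0,0,0.5],[0,0,0]],[[0,0,0.55],[0,0,0]],[[0,0,0.55],[0,0,0]],[[0,0,0.5],[0,0,0]],[[0,0,0.55],[0,0,0]],[[0.03,0.01,0.54],[0,-0.03,-0.01]]]
[[[0,0,0.35],[0,0,0]],[[0,0,0.35],[0,0,0]],[[0,0,0.35],[0,0,0]],[[0,0,0.35],[0,0,0]],[[0,0,0.35],[0,0,0]],[[0,0,0.33],[0,0,0]]]
[ 0.51417548 -0.21113422  0.11310163] [ 0.51424603 -0.21106213  0.        ]
```

Request:
{"op": "arm_command", "data": {"moves": [[[0, 0, 0.55], [0, 0, 0]], [[0, 0, 0.5], [0, 0, 0]], [[0, 0, 0.55], [0, 0, 0]], [[0, 0, 0.55], [0, 0, 0]], [[0, 0, 0.5], [0, 0, 0]], [[0, 0, 0.55], [0, 0, 0]], [[0.03, 0.01, 0.54], [0, -0.03, -0.01]], [[0, 0, 0], [0, 0, 0]]]}}

```text
time: 9.1
eef_pos: [0.5128, -0.2113, 0.1631]
tool_rot: [-0.107, 0.994, 0.001, -0.002]
force: [-0.3, 0.3, -1.4]
width: 0.159
finger_force: 58.5
```

Request:
{"op": "arm_command", "data": {"moves": [[[0, 0, 0.35], [0, 0, 0]], [[0, 0, 0.35], [0, 0, 0]], [[0, 0, 0.35], [0, 0, 0]]]}}

```text
time: 9.4
eef_pos: [0.5144, -0.2117, 0.1388]
tool_rot: [-0.107, 0.994, -0.0, 0.001]
force: [-0.1, -0.5, -1.6]
width: 0.155
finger_force: 58.5
```

Request:
{"op": "arm_command", "data": {"moves": [[[0, 0, 0.35], [0, 0, 0]], [[0, 0, 0.35], [0, 0, 0]], [[0, 0, 0.33], [0, 0, 0]], [[0, 0, 0], [0, 0, 0]], [[0, 0, 0], [0, 0, 0]]]}}

```text
time: 9.9
eef_pos: [0.5142, -0.2118, 0.1133]
tool_rot: [-0.107, 0.994, -0.0, 0.0]
force: [0.4, 0.3, -0.9]
width: 0.159
finger_force: 58.5
```

Request:
{"op": "arm_command", "data": {"moves": [[[0, 0, 0.08], [0, 0, 0]], [[0, 0, 0.08], [0, 0, 0]], [[0, 0, 0], [0, 0, 0]]]}}

```text
time: 10.2
eef_pos: [0.5142, -0.2117, 0.1094]
tool_rot: [-0.107, 0.994, 0.0, 0.0]
force: [0.8, 0.1, -1.8]
width: 0.16
finger_force: 58.5
```

Request:
{"op": "arm_command", "data": {"moves": [[[0, 0, 0.04], [0, 0, 0]], [[0, 0, 0], [0, 0, 0]]]}}

```text
time: 10.4
eef_pos: [0.5142, -0.2118, 0.1084]
tool_rot: [-0.107, 0.994, 0.0, 0.0]
force: [0.4, -1.0, -0.6]
width: 0.155
finger_force: 58.5
```

Request:
{"op": "arm_command", "data": {"moves": [[[0, 0, 0.04], [0, 0, 0]], [[0, 0, 0], [0, 0, 0]]]}}

```text
time: 10.6
eef_pos: [0.5143, -0.2118, 0.1076]
tool_rot: [-0.107, 0.994, -0.0, 0.0]
force: [-0.8, 0.7, -0.8]
width: 0.158
finger_force: 58.8
```

Request:
{"op": "arm_command", "data": {"moves": [[[0, 0, 0.03], [0, 0, 0]], [[0, 0, 0], [0, 0, 0]]]}}

```text
time: 10.8
eef_pos: [0.5143, -0.2119, 0.1075]
tool_rot: [-0.107, 0.994, -0.0, 0.001]
force: [-2.6, 1.6, 6.9]
width: 0.156
finger_force: 59.8
```

Request:
{"op": "arm_command", "data": {"moves": [[[0, 0, 0.02], [0, 0, 0]], [[0, 0, 0], [0, 0, 0]]]}}

```text
time: 11.0
eef_pos: [0.5143, -0.2119, 0.1075]
tool_rot: [-0.108, 0.994, -0.0, 0.001]
force: [-4.0, 0.6, 10.5]
width: 0.154
finger_force: 60.3
```

Request:
{"op": "arm_command", "data": {"moves": [[[0, 0, 0], [0, 0, 0]], [[0, 0, 0], [0, 0, 0]], [[0, 0, 0], [0, 0, 0]], [[0, 0, 0], [0, 0, 0]], [[0, 0, 0], [0, 0, 0]]], "fingers": -0.15}}

```text
time: 11.5
eef_pos: [0.5142, -0.2118, 0.1061]
tool_rot: [-0.107, 0.994, 0.0, 0.0]
force: [0.4, -0.2, 0.6]
width: 0.427
finger_force: 0.0
```

Request:
{"op": "arm_command", "data": {"moves": [[[0, 0, -0.2], [0, 0, 0]], [[0, 0, -0.5], [0, 0, 0]], [[0, 0, -0.8], [0, 0, 0]], [[0, 0, -0.8], [0, 0, 0]], [[0, 0, -0.8], [0, 0, 0]], [[0, 0, -0.8], [0, 0, 0]], [[0, 0, -0.8], [0, 0, 0]], [[0, 0, -0.8], [0, 0, 0]]]}}

```text
time: 12.3
eef_pos: [0.5141, -0.2118, 0.2459]
tool_rot: [-0.107, 0.994, -0.0, 0.001]
force: [0.3, -0.3, -0.7]
width: 0.426
finger_force: 0.0
```

Run:
```python
from h import *
p,M,o=now(); print(p,o['width'],o['time'])
im,d,c=snap('wrist','w3'); im,W=cloud('w3'); q=(W-C)@Rr.T.T
P=q[(q[...,2]>.12)&(q[...,2]<.14)&(abs(q[...,1])<.03)&(abs(q[...,0])<.1)]
print('large',len(P),np.percentile(P,[1,50,99],0),np.polyfit(P[:,0],P[:,1],1))
P=q[(q[...,2]>.105)&(q[...,2]<.12)&(abs(q[...,1]-.065)<.03)&(abs(q[...,0])<.1)]
print('slab',np.percentile(P,[1,50,99],0))
# small board top from w1
im,W=cloud('w1'); Rt,up=lean(30)
fx=np.array([.4995,.3326,.1246])
im0,W0=cloud('top0'); hsv=cv2.cvtColor(im0,cv2.COLOR_BGR2HSV)
m=np.zeros((480,640),bool); m[232:276,168:218]=1
m&=(hsv[...,0]<16)&(hsv[...,1]>170)&(W0[...,2]>.045)
P=W0[m]@Rt; print('small along(x=-y)',np.percentile(P[:,0],[1,99]),'n',np.median(P[:,1]))
m=np.zeros((480,640),bool); m[232:280,228:302]=1
m&=(hsv[...,0]<16)&(hsv[...,1]>170)&(W0[...,2]>.045)
P=W0[m]@Rt; print('large along',np.percentile(P[:,0],[1,99]),'n',np.median(P[:,1]), 'ref',(np.array([.4996,.1537,.1293])+Rt[:,1]*.0015-up*.002)@Rt)
q=W@Rt; m=np.zeros((480,640),bool); m[355:440,300:345]=1
m&=(W[...,2]>.105)&(W[...,2]<.13); P=q[m]; print('small top edge w1',len(P),np.percentile(P,[1,5,50,95,99],0))
```

```text
[ 0.51409804 -0.21181132  0.24591218] 0.42574698054210836 12.3
large 4987 [[-0.07661717 -0.00836933  0.12304715]
 [-0.01033219 -0.00163367  0.12668485]
 [ 0.07697901  0.00522796  0.12844234]] [-0.00047398 -0.00156328]
slab [[-0.05755975  0.05747161  0.10566794]
 [-0.00558758  0.06327636  0.11169407]
 [ 0.05755944  0.07115819  0.11356984]]
small along(x=-y) [-0.4166939  -0.31825551] n -0.34755631611999493
large along [-0.26392228 -0.11345964] n -0.34833711865061423 ref [-0.18902677 -0.35589212 -0.35364321]
small top edge w1 1260 [[-0.38435524 -0.36211049 -0.34007389]
 [-0.38070958 -0.36125572 -0.33950231]
 [-0.34410848 -0.35445633 -0.3380762 ]
 [-0.3158412  -0.34785851 -0.32875906]
 [-0.31514436 -0.34712559 -0.32597444]]
```

The large board is seated: its top is at z = 0.128, it is upright, and it is centred to about 1 mm. Next is the small board.

Run:
```python
from h import *
p,M,o=now(); Rt,up=lean(30); G=Rt@np.array([-.3675,-.355,-.3265]); print(G)
rows,p,M=plan(p,M,G+.11*up,Rt,tmax=.88); show(rows); print(p)
rows,p,M=plan(p,M,G,Rt,tmax=.6); show(rows)
```

```text
[0.49575973 0.33290643 0.10525729]
[[[-0.25,0.85,0.1],[-0.15,0.1,-0.4]],[[-0.25,0.8,0.05],[-0.15,0.15,-0.45]],[[-0.35,0.8,0.1],[-0.15,0.1,-0.4]],[[-0.35,0.8,0.1],[-0.15,0.1,-0.4]],[[-0.4,0.75,0.15],[-0.15,0.1,-0.45]],[[-0.45,0.75,0.1],[-0.15,0.15,-0.4]],[[-0.5,0.7,0.15],[-0.15,0.1,-0.4]],[[-0.5,0.7,0.15],[-0.15,0.1,-0.45]]]
[[[-0.55,0.65,0.15],[-0.15,0.1,-0.4]],[[-0.6,0.6,0.1],[-0.15,0.15,-0.4]],[[-0.65,0.6,0.15],[-0.15,0.1,-0.45]],[[-0.65,0.55,0.15],[-0.15,0.1,-0.4]],[[-0.65,0.55,0.2],[-0.15,0.1,-0.45]],[[-0.7,0.5,0.15],[-0.15,0.1,-0.4]],[[-0.75,0.4,0.15],[-0.2,0.15,-0.4]],[[-0.75,0.45,0.15],[-0.15,0.1,-0.45]]]
[[[-0.8,0.35,0.15],[-0.15,0.1,-0.4]],[[-0.8,0.3,0.1],[-0.15,0.15,-0.4]],[[-0.8,0.3,0.15],[-0.15,0.1,-0.45]],[[-0.85,0.2,0.15],[-0.15,0.1,-0.4]],[[-0.85,0.2,0.1],[-0.15,0.1,-0.4]],[[-0.85,0.15,0.15],[-0.15,0.15,-0.45]],[[-0.85,0.1,0.1],[-0.15,0.1,-0.4]],[[-0.85,0.05,0.05],[-0.15,0.1,-0.4]]]
[[[-0.87,0.03,0.11],[-0.15,0.12,-0.43]]]
[0.55050464 0.32898359 0.20049408]
[[[0,0,0.55],[0,0,0]],[[0,0,0.55],[0,0,0]],[[0,0,0.55],[0,0,0]],[[0,0,0.55],[0,0,0]],[[0,0,0.55],[0,0,0]],[[0,0,0.55],[0,0,0]],[[0,0,0.55],[0,0,0]],[[0,-0.01,0.55],[0,0,0]]]
```

Request:
{"op": "arm_command", "data": {"moves": [[[-0.25, 0.85, 0.1], [-0.15, 0.1, -0.4]], [[-0.25, 0.8, 0.05], [-0.15, 0.15, -0.45]], [[-0.35, 0.8, 0.1], [-0.15, 0.1, -0.4]], [[-0.35, 0.8, 0.1], [-0.15, 0.1, -0.4]], [[-0.4, 0.75, 0.15], [-0.15, 0.1, -0.45]], [[-0.45, 0.75, 0.1], [-0.15, 0.15, -0.4]], [[-0.5, 0.7, 0.15], [-0.15, 0.1, -0.4]], [[-0.5, 0.7, 0.15], [-0.15, 0.1, -0.45]]]}}

```text
time: 13.15
eef_pos: [0.5251, -0.0376, 0.2289]
tool_rot: [-0.304, 0.949, 0.066, -0.06]
force: [-0.2, -0.2, -0.1]
width: 0.423
finger_force: 0.0
```

Request:
{"op": "arm_command", "data": {"moves": [[[-0.55, 0.65, 0.15], [-0.15, 0.1, -0.4]], [[-0.6, 0.6, 0.1], [-0.15, 0.15, -0.4]], [[-0.65, 0.6, 0.15], [-0.15, 0.1, -0.45]], [[-0.65, 0.55, 0.15], [-0.15, 0.1, -0.4]], [[-0.65, 0.55, 0.2], [-0.15, 0.1, -0.45]], [[-0.7, 0.5, 0.15], [-0.15, 0.1, -0.4]], [[-0.75, 0.4, 0.15], [-0.2, 0.15, -0.4]], [[-0.75, 0.45, 0.15], [-0.15, 0.1, -0.45]]], "fingers": 0.1}}

```text
time: 13.95
eef_pos: [0.5359, 0.1367, 0.2121]
tool_rot: [-0.485, 0.856, 0.131, -0.12]
force: [0.3, 0.1, -0.4]
width: 0.549
finger_force: 0.0
```

Request:
{"op": "arm_command", "data": {"moves": [[[-0.8, 0.35, 0.15], [-0.15, 0.1, -0.4]], [[-0.8, 0.3, 0.1], [-0.15, 0.15, -0.4]], [[-0.8, 0.3, 0.15], [-0.15, 0.1, -0.45]], [[-0.85, 0.2, 0.15], [-0.15, 0.1, -0.4]], [[-0.85, 0.2, 0.1], [-0.15, 0.1, -0.4]], [[-0.85, 0.15, 0.15], [-0.15, 0.15, -0.45]], [[-0.85, 0.1, 0.1], [-0.15, 0.1, -0.4]], [[-0.85, 0.05, 0.05], [-0.15, 0.1, -0.4]]]}}

```text
time: 14.75
eef_pos: [0.548, 0.3098, 0.1972]
tool_rot: [-0.64, 0.725, 0.187, -0.172]
force: [-0.1, -0.1, 1.0]
width: 0.551
finger_force: 0.0
```

Request:
{"op": "arm_command", "data": {"moves": [[[-0.87, 0.03, 0.11], [-0.15, 0.12, -0.43]], [[0, 0, 0], [0, 0, 0]], [[0, 0, 0], [0, 0, 0]], [[0, 0, 0], [0, 0, 0]]]}}

```text
time: 15.15
eef_pos: [0.549, 0.3296, 0.1954]
tool_rot: [-0.657, 0.707, 0.192, -0.178]
force: [0.1, 0.4, 0.4]
width: 0.551
finger_force: 0.0
```

Run:
```python
from h import *
p,M,o=now(); print(p,o['width'],o['time'],o['force'])
Rt,up=lean(30); G=Rt@np.array([-.3675,-.355,-.3265]); 
im,d,c=snap('wrist','w4'); im,W=cloud('w4'); q=(W-G)@Rt
m=(abs(q[...,0])<.07)&(abs(q[...,1])<.02)&(abs(q[...,2]+.012)<.008); P=q[m]
print(len(P),np.percentile(P,[1,5,50,95,99],0),np.polyfit(P[:,0],P[:,1],1))
rows,p,M=plan(p,M,G,Rt,tmax=.6); show(rows)
```

```text
[0.54902317 0.32962907 0.19541752] 0.5507281629101675 15.15 [0.07428447 0.35293536 0.39005771]
4089 [[-0.05444288 -0.00701423 -0.01339458]
 [-0.04905252 -0.00638626 -0.01291496]
 [ 0.00420353 -0.0002102  -0.01158989]
 [ 0.04759661  0.00600344 -0.0087685 ]
 [ 0.0510946   0.00666065 -0.00777468]] [-0.00332074 -0.00020912]
[[[0,0,0.6],[0,0,0]],[[0,0,0.6],[0,0,0]],[[0,0,0.6],[0,0,0]],[[0,0,0.6],[0.05,0,0]],[[0,0,0.6],[0,0,0]],[[0,0,0.6],[0,0,0]],[[0.03,0.03,0.59],[0.01,0.01,0]]]
```

View pics/w4.png

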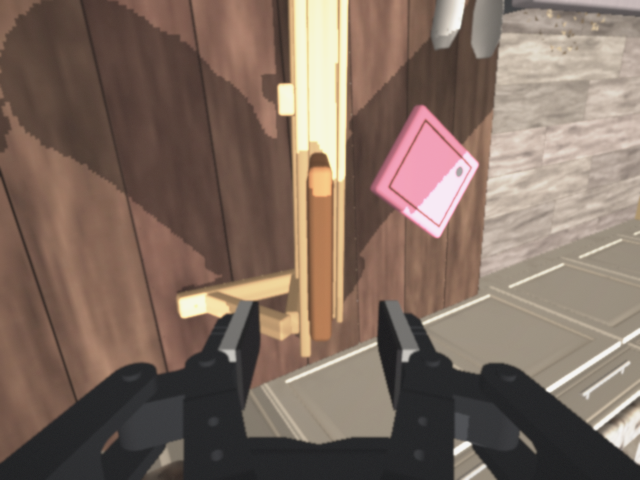

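The wrist view shows the small board edge at columns 310-330, rows 165-338, centred between the fingers. I'm descending to grasp it.

Request:
{"op": "arm_command", "data": {"moves": [[[0, 0, 0.6], [0, 0, 0]], [[0, 0, 0.6], [0, 0, 0]], [[0, 0, 0.6], [0, 0, 0]], [[-0.03, 0.03, 0.6], [0.06, 0, 0]], [[0, 0, 0.6], [0, 0, 0]]]}}

```text
time: 15.7
eef_pos: [0.5107, 0.3328, 0.1315]
tool_rot: [-0.658, 0.708, 0.19, -0.175]
force: [0.4, 0.6, 0.1]
width: 0.549
finger_force: 0.0
```

Request:
{"op": "arm_command", "data": {"moves": [[[0, 0, 0.6], [0, 0, 0]], [[0, 0, 0.59], [0, 0, 0]], [[0, 0, 0], [0, 0, 0]], [[0, 0, 0], [0, 0, 0]], [[0, 0, 0], [0, 0, 0]]]}}

```text
time: 16.2
eef_pos: [0.4967, 0.3346, 0.1059]
tool_rot: [-0.658, 0.707, 0.19, -0.175]
force: [-0.5, -0.1, -0.3]
width: 0.549
finger_force: 0.0
```

Request:
{"op": "arm_command", "data": {"moves": [[[0, 0, 0], [0, 0, 0]], [[0, 0, 0], [0, 0, 0]], [[0, 0, 0], [0, 0, 0]], [[0, 0, 0], [0, 0, 0]], [[0, 0, 0], [0, 0, 0]], [[0, 0, 0], [0, 0, 0]], [[0, 0, 0], [0, 0, 0]], [[0, 0, 0], [0, 0, 0]]], "fingers": -1}}

```text
time: 17.0
eef_pos: [0.496, 0.3345, 0.1059]
tool_rot: [-0.658, 0.707, 0.19, -0.175]
force: [-1.3, 0.9, 6.7]
width: 0.152
finger_force: 59.4
```

Run:
```python
from h import *
p,M,o=now(); Rt,up=lean(30); G=Rt@np.array([-.3675,-.355,-.3265]); print((p-G)@Rt,o['force'],o['width'],o['finger_force'])
p=p+.0975*up
D=C+Rr@[0,-.065,0]
print(D)
rows,p,M=plan(p,M,D+[0,0,.26],Rp,tmax=.85); show(rows); print(p)
```

```text
[-0.00164021  0.00026451 -0.00064427] [-1.25192527  0.94418812  6.7133784 ] 0.15187532287152 59.441717863082886
[ 0.52820382 -0.27454583  0.        ]
[[[0.85,0,-0.1],[0.15,-0.1,0.35]],[[0.8,0,-0.1],[0.1,-0.1,0.35]],[[0.85,-0.05,-0.15],[0.15,-0.1,0.4]],[[0.8,-0.1,-0.1],[0.1,-0.1,0.35]],[[0.85,-0.15,-0.15],[0.15,-0.1,0.35]],[[0.8,-0.15,-0.15],[0.15,-0.05,0.35]],[[0.8,-0.25,-0.15],[0.1,-0.1,0.35]],[[0.8,-0.2,-0.15],[0.15,-0.1,0.4]]]
[[[0.75,-0.3,-0.15],[0.1,-0.1,0.35]],[[0.75,-0.35,-0.2],[0.15,-0.1,0.35]],[[0.75,-0.35,-0.15],[0.1,-0.1,0.35]],[[0.75,-0.35,-0.2],[0.15,-0.1,0.35]],[[0.7,-0.45,-0.15],[0.15,-0.1,0.35]],[[0.7,-0.45,-0.2],[0.1,-0.1,0.4]],[[0.65,-0.5,-0.15],[0.15,-0.1,0.35]],[[0.65,-0.5,-0.2],[0.1,-0.1,0.35]]]
[[[0.6,-0.55,-0.15],[0.15,-0.1,0.35]],[[0.6,-0.55,-0.2],[0.15,-0.05,0.35]],[[0.55,-0.6,-0.15],[0.1,-0.1,0.4]],[[0.55,-0.65,-0.15],[0.15,-0.1,0.35]],[[0.5,-0.65,-0.2],[0.1,-0.1,0.35]],[[0.45,-0.7,-0.15],[0.15,-0.1,0.35]],[[0.45,-0.7,-0.15],[0.1,-0.1,0.35]],[[0.45,-0.7,-0.15],[0.15,-0.1,0.4]]]
[[[0.35,-0.75,-0.15],[0.15,-0.1,0.35]],[[0.35,-0.75,-0.1],[0.1,-0.1,0.35]],[[0.3,-0.75,-0.15],[0.15,-0.1,0.35]],[[0.3,-0.8,-0.1],[0.1,-0.1,0.35]],[[0.22,-0.8,-0.11],[0.15,-0.08,0.38]]]
[ 0.52811819 -0.2745721   0.26003262]
```

Request:
{"op": "arm_command", "data": {"moves": [[[0, 0, -0.3], [0, 0, 0]], [[0, 0, -0.6], [0, 0, 0]], [[0, 0, -0.6], [0, 0, 0]], [[0, 0, -0.6], [0, 0, 0]], [[0, 0, -0.6], [0, 0, 0]], [[0, 0, -0.6], [0, 0, 0]], [[0, 0, -0.6], [0, 0, 0]]]}}

```text
time: 17.7
eef_pos: [0.5458, 0.3305, 0.1911]
tool_rot: [-0.658, 0.708, 0.19, -0.175]
force: [-0.7, -0.6, -1.8]
width: 0.154
finger_force: 58.8
```

Request:
{"op": "arm_command", "data": {"moves": [[[0.85, 0, -0.1], [0.15, -0.1, 0.35]], [[0.8, 0, -0.1], [0.1, -0.1, 0.35]], [[0.85, -0.05, -0.15], [0.15, -0.1, 0.4]], [[0.8, -0.1, -0.1], [0.1, -0.1, 0.35]], [[0.85, -0.15, -0.15], [0.15, -0.1, 0.35]], [[0.8, -0.15, -0.15], [0.15, -0.05, 0.35]], [[0.8, -0.25, -0.15], [0.1, -0.1, 0.35]], [[0.8, -0.2, -0.15], [0.15, -0.1, 0.4]]]}}

```text
time: 18.5
eef_pos: [0.5399, 0.1624, 0.2095]
tool_rot: [-0.525, 0.829, 0.141, -0.132]
force: [-0.1, 0.8, -1.1]
width: 0.153
finger_force: 58.7
```

Request:
{"op": "arm_command", "data": {"moves": [[[0.75, -0.3, -0.15], [0.1, -0.1, 0.35]], [[0.75, -0.35, -0.2], [0.15, -0.1, 0.35]], [[0.75, -0.35, -0.15], [0.1, -0.1, 0.35]], [[0.75, -0.35, -0.2], [0.15, -0.1, 0.35]], [[0.7, -0.45, -0.15], [0.15, -0.1, 0.35]], [[0.7, -0.45, -0.2], [0.1, -0.1, 0.4]], [[0.65, -0.5, -0.15], [0.15, -0.1, 0.35]], [[0.65, -0.5, -0.2], [0.1, -0.1, 0.35]]]}}

```text
time: 19.3
eef_pos: [0.5353, -0.0052, 0.2288]
tool_rot: [-0.376, 0.918, 0.092, -0.083]
force: [-0.5, 0.2, -1.8]
width: 0.152
finger_force: 58.7
```

Request:
{"op": "arm_command", "data": {"moves": [[[0.6, -0.55, -0.15], [0.15, -0.1, 0.35]], [[0.6, -0.55, -0.2], [0.15, -0.05, 0.35]], [[0.55, -0.6, -0.15], [0.1, -0.1, 0.4]], [[0.55, -0.65, -0.15], [0.15, -0.1, 0.35]], [[0.5, -0.65, -0.2], [0.1, -0.1, 0.35]], [[0.45, -0.7, -0.15], [0.15, -0.1, 0.35]], [[0.45, -0.7, -0.15], [0.1, -0.1, 0.35]], [[0.45, -0.7, -0.15], [0.15, -0.1, 0.4]]]}}

```text
time: 20.1
eef_pos: [0.5302, -0.1724, 0.248]
tool_rot: [-0.211, 0.976, 0.035, -0.032]
force: [0.1, 0.0, -0.7]
width: 0.154
finger_force: 58.7
```

Request:
{"op": "arm_command", "data": {"moves": [[[0.35, -0.75, -0.15], [0.15, -0.1, 0.35]], [[0.35, -0.75, -0.1], [0.1, -0.1, 0.35]], [[0.3, -0.75, -0.15], [0.15, -0.1, 0.35]], [[0.3, -0.8, -0.1], [0.1, -0.1, 0.35]], [[0.22, -0.8, -0.11], [0.15, -0.08, 0.38]], [[0, 0, 0], [0, 0, 0]], [[0, 0, 0], [0, 0, 0]], [[0, 0, 0], [0, 0, 0]]]}}

```text
time: 20.9
eef_pos: [0.5279, -0.2746, 0.2595]
tool_rot: [-0.108, 0.994, 0.0, 0.0]
force: [-0.0, 0.1, -1.1]
width: 0.158
finger_force: 58.8
```

Run:
```python
from h import *
p,M,o=now(); print(p,o['width'],o['time'],o['force'],o['finger_force'])
im,d,c=snap('wrist','w5'); im,W=cloud('w5'); q=(W-C)@Rr
P=q[(q[...,2]>.255)&(q[...,2]<.29)&(abs(q[...,1]+.065)<.012)&(abs(q[...,0])<.1)]
print('small top',len(P),np.percentile(P,[1,50,99],0))
for n,lo,hi in (('A',-.1,-.066),('B',-.062,-.03),('C',-.03,-.01)):
    P=q[(abs(q[...,0])<.055)&(q[...,1]>lo)&(q[...,1]<hi)&(q[...,2]>.057)&(q[...,2]<.068)]
    print(n,len(P),np.median(P,0) if len(P) else '')
P=q[(q[...,2]>.12)&(q[...,2]<.14)&(abs(q[...,1])<.03)&(abs(q[...,0])<.1)]
print('large',np.percentile(P,[1,50,99],0))
D=C+Rr@[0,-.065,0]
rows,p,M=plan(p,M,D+[0,0,.16],Rp,tmax=.6); show(rows)
rows,p,M=plan(p,M,D+[0,0,.108],Rp,tmax=.35); show(rows)
```

```text
[ 0.52787983 -0.27460535  0.25948267] 0.15753003578985444 20.9 [-0.04868525  0.07769231 -1.07806977] 58.769540190696716
small top 13860 [[-0.05349514 -0.07622734  0.25774614]
 [-0.01151908 -0.06505507  0.27027434]
 [ 0.03191685 -0.05373576  0.28832261]]
A 318 [-0.02312835 -0.08337208  0.06244972]
B 286 [-0.02467812 -0.04722245  0.06241785]
C 672 [-0.00258445 -0.01833573  0.06236116]
large [[-0.0767729  -0.00912216  0.12077897]
 [-0.00958689 -0.00322877  0.12672391]
 [ 0.07697332  0.00466518  0.12859476]]
[[[0,0,0.55],[0,0,0]],[[0,0,0.6],[0,0,0]],[[0,0,0.55],[0,0,0]],[[0,0,0.55],[0,0,0]],[[0,0,0.6],[0,0,0]],[[0,0,0.55],[0,0,0]],[[-0.01,0,0.58],[0,0,-0.01]]]
[[[0,0,0.35],[0,0,0]],[[0,0,0.35],[0,0,0]],[[0,0,0.35],[0,0,0]],[[0,0,0.35],[0,0,0]],[[0,0,0.35],[0,0,0]],[[0,0,0.33],[0,0,0]]]
```

View pics/w5.png

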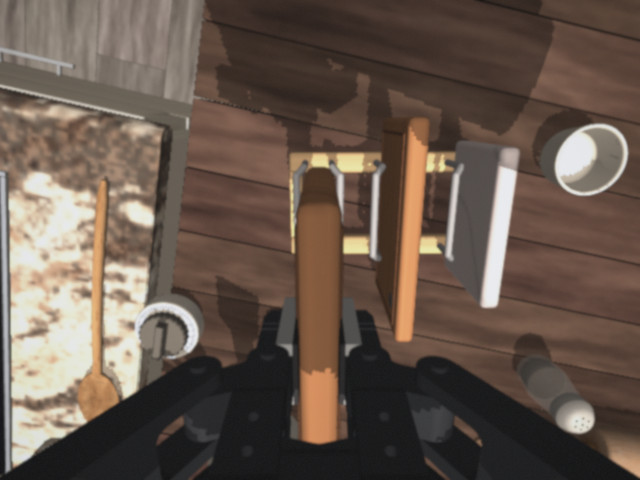

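The small board is held centred over the outer slot (columns 296-343, hoops at columns 299 and 338). The large board and slab are in their slots. Lowering it now.

Request:
{"op": "arm_command", "data": {"moves": [[[0, 0, 0.55], [0, 0, 0]], [[0, 0, 0.6], [0, 0, 0]], [[0, 0, 0.55], [0, 0, 0]], [[0, 0, 0.55], [0, 0, 0]], [[0, 0, 0.6], [0, 0, 0]], [[0, 0, 0.55], [0, 0, 0]], [[0, 0, 0.58], [0, 0, 0]]]}}

```text
time: 21.65
eef_pos: [0.5278, -0.2747, 0.1589]
tool_rot: [-0.108, 0.994, 0.0, -0.0]
force: [-0.5, -0.4, -0.3]
width: 0.154
finger_force: 58.8
```

Request:
{"op": "arm_command", "data": {"moves": [[[0, 0, 0.35], [0, 0, 0]], [[0, 0, 0.35], [0, 0, 0]], [[0, 0, 0.35], [0, 0, 0]]]}}

```text
time: 21.95
eef_pos: [0.5281, -0.2749, 0.1334]
tool_rot: [-0.108, 0.994, -0.0, 0.0]
force: [0.0, -1.0, -0.9]
width: 0.158
finger_force: 58.8
```

Request:
{"op": "arm_command", "data": {"moves": [[[0, 0, 0.35], [0, 0, 0]], [[0, 0, 0.35], [0, 0, 0]], [[0, 0, 0.25], [0, 0, 0]], [[0, 0, 0], [0, 0, 0]], [[0, 0, 0], [0, 0, 0]]]}}

```text
time: 22.45
eef_pos: [0.528, -0.2749, 0.1102]
tool_rot: [-0.108, 0.994, -0.0, 0.0]
force: [0.2, -0.0, -1.2]
width: 0.154
finger_force: 58.8
```

Request:
{"op": "arm_command", "data": {"moves": [[[0, 0, 0.08], [0, 0, 0]], [[0, 0, 0.08], [0, 0, 0]], [[0, 0, 0], [0, 0, 0]]]}}

```text
time: 22.75
eef_pos: [0.5278, -0.2748, 0.106]
tool_rot: [-0.108, 0.994, 0.0, 0.0]
force: [0.4, 1.2, -1.9]
width: 0.151
finger_force: 58.8
```

Request:
{"op": "arm_command", "data": {"moves": [[[0, 0, 0.08], [0, 0, 0]], [[0, 0, 0.04], [0, 0, 0]], [[0, 0, 0], [0, 0, 0]]]}}

```text
time: 23.05
eef_pos: [0.5278, -0.2748, 0.1029]
tool_rot: [-0.108, 0.994, 0.0, -0.0]
force: [-0.0, 0.1, -0.8]
width: 0.154
finger_force: 58.8
```

Request:
{"op": "arm_command", "data": {"moves": [[[0, 0, 0.04], [0, 0, 0]], [[0, 0, 0], [0, 0, 0]]]}}

```text
time: 23.25
eef_pos: [0.5279, -0.2748, 0.102]
tool_rot: [-0.108, 0.994, 0.0, 0.0]
force: [0.2, -0.2, -1.0]
width: 0.154
finger_force: 58.8
```

Request:
{"op": "arm_command", "data": {"moves": [[[0, 0, 0.04], [0, 0, 0]], [[0, 0, 0], [0, 0, 0]]]}}

```text
time: 23.45
eef_pos: [0.528, -0.2749, 0.1012]
tool_rot: [-0.108, 0.994, -0.0, 0.0]
force: [-0.4, 0.2, 0.1]
width: 0.156
finger_force: 59.0
```

Request:
{"op": "arm_command", "data": {"moves": [[[0, 0, 0.02], [0, 0, 0]], [[0, 0, 0], [0, 0, 0]]]}}

```text
time: 23.65
eef_pos: [0.5279, -0.275, 0.1012]
tool_rot: [-0.108, 0.994, -0.0, 0.0]
force: [-2.0, -0.2, 5.2]
width: 0.151
finger_force: 59.6
```

It has touched the slot floor, so I'm releasing and retreating.

Request:
{"op": "arm_command", "data": {"moves": [[[0, 0, 0.02], [0, 0, 0]], [[0, 0, 0], [0, 0, 0]]]}}

```text
time: 23.85
eef_pos: [0.5279, -0.275, 0.1011]
tool_rot: [-0.108, 0.994, -0.0, 0.0]
force: [-3.3, 1.2, 9.2]
width: 0.155
finger_force: 60.3
```

Request:
{"op": "arm_command", "data": {"moves": [[[0, 0, 0], [0, 0, 0]], [[0, 0, 0], [0, 0, 0]], [[0, 0, 0], [0, 0, 0]], [[0, 0, 0], [0, 0, 0]], [[0, 0, 0], [0, 0, 0]]], "fingers": -0.15}}

```text
time: 24.35
eef_pos: [0.5279, -0.2748, 0.0999]
tool_rot: [-0.108, 0.994, 0.0, 0.0]
force: [-0.4, 0.5, -0.6]
width: 0.425
finger_force: 0.0
```

Request:
{"op": "arm_command", "data": {"moves": [[[0, 0, -0.2], [0, 0, 0]], [[0, 0, -0.5], [0, 0, 0]], [[0, 0, -0.8], [0, 0, 0]], [[0, 0, -0.8], [0, 0, 0]], [[0, 0, -0.8], [0, 0, 0]], [[0, 0, -0.8], [0, 0, 0]], [[0, 0, -0.8], [0, 0, 0]], [[0, 0, -0.8], [0, 0, 0]]]}}

```text
time: 25.15
eef_pos: [0.5278, -0.2749, 0.2398]
tool_rot: [-0.108, 0.994, -0.0, 0.001]
force: [0.4, -0.2, -0.2]
width: 0.428
finger_force: 0.0
```

Request:
{"op": "arm_command", "data": {"moves": [[[0, 0, 0], [0, 0, 0]], [[0, 0, 0], [0, 0, 0]], [[0, 0, 0], [0, 0, 0]]]}}

```text
time: 25.45
eef_pos: [0.5274, -0.2747, 0.2374]
tool_rot: [-0.108, 0.994, 0.0, -0.0]
force: [0.0, 0.6, -0.6]
width: 0.428
finger_force: 0.0
```

Run:
```python
from h import *
p,M,o=now(); print(p,o['width'],o['time'],o['force'])
im,d,c=snap('wrist','w6'); im,W=cloud('w6'); q=(W-C)@Rr
for n,y,z in (('small',-.065,.113),('large',0,.128),('slab',.065,.113)):
    P=q[(abs(q[...,2]-z)<.006)&(abs(q[...,1]-y)<.02)&(abs(q[...,0])<.1)]
    print(n,len(P),np.percentile(P,[1,50,99],0),np.polyfit(P[:,0],P[:,1],1)[0])
snap('side','side6')
im,d,c=snap('top','top6'); im,W=cloud('top6')
def box(u0,u1,v0,v1):
    m=np.zeros((480,640),bool); m[v0:v1,u0:u1]=1; return m
for n,b in (('ram',box(330,365,258,290)),('mill',box(312,338,172,202)),('garlic',box(220,246,176,202))):
    P=W[b&(W[...,2]>.02)];print(n,P[:,:2].min(0),P[:,:2].max(0),P[:,2].max())
```

```text
[ 0.52744793 -0.27467488  0.23743099] 0.4277783295309887 25.45 [ 0.00447441  0.55996809 -0.64536578]
small 3228 [[-0.05287864 -0.07193212  0.10801328]
 [-0.00419359 -0.06521858  0.11166108]
 [ 0.0527743  -0.05833516  0.11348083]] 0.0027310672064815994
large 4860 [[-0.07663156 -0.00908309  0.12254038]
 [-0.0180986  -0.00291162  0.12676127]
 [ 0.06298046  0.00453753  0.12856675]] 0.007437082044772251
slab 3815 [[-0.05746867  0.05701765  0.10739939]
 [-0.00644115  0.06231333  0.11176052]
 [ 0.05748948  0.07021764  0.11365558]] -0.0009189153809183931
ram [ 0.28840219 -0.03550257] [0.34264832 0.00723497] 0.7758588436587252
mill [ 0.64074957 -0.01720188] [0.68007671 0.02262878] 0.09433490926916313
garlic [0.64752613 0.21193079] [0.70383835 0.27918051] 0.0514015473079019
```

View pics/w6.png

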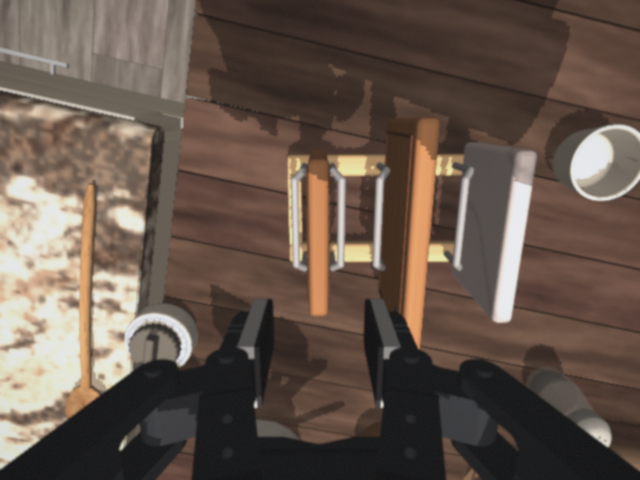

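Both boards stand upright and fully down: small board top at z = 0.113 (columns 308-328), large board top at z = 0.128 (columns 405-437). The slab at column 512 and the ramekin at (600,160) have not moved. Handing in.

```bash
python3 -c "
from bench import ctrl; print(ctrl.close_job())"
```

```text
the job is handed in; nothing more can be done
None
```

The job is handed in: the large board stands in the middle slot and the small board in the empty outer slot, both upright, fully down and centred, with the slab still in its slot and no sign in the final images that anything else was disturbed.

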